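# Fold up the packing tray and hold the cast bracket level over it

### The arm

A 6-joint arm with a two-finger parallel gripper is mounted at the origin on a cart in front of the work surface, level with it; the furniture and walls round the work are solid. World frame = base frame: x ahead of the robot, y to its left, z up, the work surface at z = 0. Lengths are in m, angles in rad, forces in N, time in s.
With the tool pointing down it reaches from about 0.325 to 0.775 m from the base axis. Payload 9.3 kg.
Tool frame: the origin (TCP) lies midway between the tips of the shut fingers; the grasp point (between the pads) lies behind it (robot.grasp_offset is the z of the grasp point in the tool frame, in m); z points along the fingers, y is the direction in which the jaws open and shut (so a half turn about z gives the same grasp; the last joint's range is limited). The gripper opens to 85 mm and grips with 20 to 120 N. Pads are 22 mm wide; open, the fingers measure 114 mm over their backs; the gripper's body (76 mm by 85 mm) begins 54 mm behind the grasp point. The pads swing forward as they close: fully open they stand 13 mm farther back than shut.
Start: joints at [-1.483, 0.259, 0.021, 1.334, 0, 1.418], TCP at [0.131, -0.534, 0.231] pointing down, gripper open.
Joint ranges: [-3.04, 3.04], [-0.91, 1.82], [-1.04, 1.36], [-1.92, 1.95], [-1.52, 1.45], [-3.14, 3.14]. Speed limits (rad/s): [2.22, 2.22, 2.79, 3.14, 3.14, 3.14].

### API

Orientations are given as a 3x3 rotation matrix whose columns are the frame's x, y, z axes.
In Python, from station import robot gives the robot as it stands. The module is installed in compiled form; this text tells all that it offers.
- The arm moves only by the tool move_arm, never from a script. Its argument "steps" is a list of rows, each a list of 7 numbers: the shift along the world's x, y, z in cm, then the turn, a rotation vector about the world's x, y, z in rad, then the finger opening in cm, from 0 to 8.54. A call has 1 to 10 rows; each row is the pose to reach, as a shift and turn from the pose commanded when the call began; what a row does not reach only later rows make up. A row lasts 1/8 s, in which the tool goes at most 62.5 mm and 10.7 degrees, less where a joint would pass 70% of its speed; a pose out of reach is approached as far as the arm can. A call with a gripper value outside its range is refused whole. The fingers move at their own pace and stop on an object; "newtons" is the grip in N (left out, the last holds). Time passes only in rows, so rows that repeat a pose let the fingers close. It gives the time, the measured TCP pose, the force and the opening at its end, in the units of the state.
- robot.get_obs(): the state, without advancing time (a new reading comes with each control period).
- robot.camera(name): name is "side" or "top"; returns the picture (400x640x3 uint8, red, green, blue); there is no depth.
- robot.get_calibration(name): a dict with "fov_y" (degrees; the focal length in pixels is half the picture's height over the tangent of half this angle, whatever the lens; pixels are square), "cx", "cy" (the principal point, pixels), "cam_to_world" (4x4, takes a point from camera to world coordinates). Camera axes: x right, y up, looking along -z (the intrinsics and any distortion apply to the point x, -y, -z); pixel columns grow to the right and rows downward; lengths in m; the calibration is good to about 2 mm. A picture is of the moment at which its call begins. get_calibration takes no time and is no camera call.
- robot.finish_job(): hands the job in, once; it reports no verdict.
The state is a dict: "time_s": time; "joints": joint angles; "joint_velocities": joint speeds; "joint_efforts": joint torques, N m; "tcp_pos": TCP position; "orientation": TCP orientation; "contact_force": force on the tool from outside, world axes, zero at the start; "wrist_torque": the same for the moment, N m; "gripper_width": finger opening in m.
Only numpy, scipy, OpenCV 4.12 (cv2) and the standard library are available. Lean on these libraries where they do the work, as an engineer would, in place of code of your own. Each camera call takes 0.05 s, during which the arm holds its last target. There are 200 camera calls.

### The job

Get the small grey tray ready for packing the blue cast bracket: first fold its three hinged walls fully upright, leaving the bracket lying until they stand. Then pick the bracket up by its balance point, not by either end, and hold it still and level above the tray, lengthwise with it, with the large bore centred over the tray's steel pin, the small eye towards the other end, and about 5 cm of clear air between the bracket's underside and the tops of the walls. Do not disturb the other things on the worktop, and finish while holding the bracket there, so that I can slip the padding in underneath.

Things in the scene. Friction and masses are not known exactly. Their poses are not given: they have to be found in the camera images.
- tray: Grey fold-up tray, fixed. Origin: centre of its underside, on the worktop; x to its fixed back wall (away from the robot), y along its length, z up. Base 100 (x) x 200 (y) x 8 mm. Walls 4 mm thick, 6 mm bead on the free edge, tops 66 mm above the worktop when upright. Back wall fixed at x = +50 mm; hinged walls at the base's edges x = -50 (front), y = -100 (right), y = +100 (left).
- wall_front (a joint): Angle of the front wall, 188 mm long; hinge line at tray x = -50 mm, 8 mm up; hinge to free edge 55 mm. 0 = out flat, 1.57 = upright (its stop). Starts leaning outwards at 0.9 to 1.2 rad. Stiff hinge (0.04 N m): it stays where left. Push the outer side of its free edge inwards and a little upwards, along the edge's arc, to the stop.
- wall_right (a joint): Angle of the right-hand end wall (88 mm long along the tray's x; hinge line at tray y = -100 mm, 8 mm up; 55 mm from hinge to free edge). Values, start and stiffness as for wall_front.
- wall_left (a joint): Angle of the left-hand end wall (88 mm long along the tray's x; hinge line at tray y = +100 mm, 8 mm up; 55 mm from hinge to free edge). Values, start and stiffness as for wall_front.
- tray_pin (a point): Top of the tray's steel locating pin (15 mm diameter, 16 mm tall), on the middle line of the tray at tray x = 0, y = -65 mm, 24 mm above the worktop.
- bracket_balance (a point): Balance point of the loose blue bracket (155 mm long, about 0.4 kg, starts lying flat), 11 mm above its underside, half-way up its bar. x along the bar from bore to eye, z up. Boss (44 mm across, 31 tall, upright 21 mm bore) at x = -48 mm; straight bar 14 mm wide, 22 tall, from x = -26 to +40 mm: grip it across its 14 mm at the balance point. It then bends to +y to the eye.
- bracket_bore (a point): Centre of the bracket's large bore at the underside, at x = -48 mm from the balance point; axes as for bracket_balance.
- bracket_eye (a point): Centre of the bracket's small eye (26 mm diameter) at the underside, 84 mm in x and 16 mm in y from the balance point.
- timer: Bystander: cream countdown timer, 64 x 68 x 21 mm, lying in front; origin at the centre of its underside. Leave alone.
- red_marker: Bystander: white marker with red cap, 11 x 132 x 13 mm, lying in front; origin at the centre of its underside. Leave alone.
- forceps: Bystander: steel forceps, 16 x 128 x 10 mm, lying in front; origin at the centre of its underside. Leave alone.
- red_cup: Bystander: specimen cup with red lid, 65 mm diameter, 74 mm tall, standing behind; origin at the centre of its underside. Leave alone.
Not all that is in view belongs to the job. Of the things that look like the part that bears bracket_balance, the larger one is meant.

How it is judged:
By the outcome, as a careful person would: the job done as asked, in the order asked, and still so for the second after the job is handed in, while the arm keeps its last pose, push and grip.
It also fails if it takes over 64 s, if anything falls off the work surface, if the arm or the gripper's body presses on something with over 40 N, if the wrist force passes 120 N, or if a joint passes its speed limit or range.

## Working session

There is one attempt and no reset: what is moved stays moved. The work goes in short steps, Python scripts to look and compute and a tool call to move; the robot and the scene stay as the last step left them, time stands still between calls to the robot, and variables do not carry over. Pictures are saved under pics/ and viewed, about 8 in all and at most 12, crops included, and the job is handed in when it is done.

Besides the shell and the picture viewer there is one more tool, called as name(argument=value, ...) on one line, values as JSON. move_arm: Moves the arm, as the interface text tells. Its arguments: {"type":"object","properties":{"steps":{"type":"array"},"newtons":{"type":"number"}},"required":["steps"]}

```bash
mkdir -p pics; python3 - <<'E'
from station import robot
import cv2
for n in("top","side"):
    im=robot.camera(n); cv2.imwrite(f"pics/{n}0.png",im[:,:,::-1]); print(robot.get_calibration(n))
o=robot.get_obs(); print(o, robot.grasp_offset)
E
```

```text
{'fov_y': 55.52377400421398, 'cx': 316.2889663454931, 'cy': 200.16842139087237, 'cam_to_world': array([[ 0.00494941,  0.98437986, -0.17598804,  0.32280967],
       [-0.99987255,  0.00754291,  0.01407085, -0.04200778],
       [ 0.01517852,  0.17589597,  0.98429174,  1.24028245],
       [ 0.        ,  0.        ,  0.        ,  1.        ]])}
{'fov_y': 49.25933387373483, 'cx': 315.05721098828496, 'cy': 207.56133770021225, 'cam_to_world': array([[-0.95113489,  0.13839806, -0.27602245,  0.20015659],
       [-0.30816429, -0.36924377,  0.87675185,  0.98302073],
       [ 0.01942119,  0.91896954,  0.39384997,  0.49667297],
       [ 0.        ,  0.        ,  0.        ,  1.        ]])}
{'time_s': 0.1, 'joints': array([-1.48261496e+00,  2.59162596e-01,  2.08236000e-02,  1.33369058e+00,
       -2.73912584e-05,  1.41821874e+00]), 'joint_velocities': array([-0.00065487, -0.00117187,  0.00165189, -0.00048068,  0.00066258,
       -0.00065138]), 'joint_efforts': array([ 4.17471383e-03, -5.56694233e+01,  3.45070410e+01,  1.16585777e-02,
       -1.83632765e-04,  1.81957148e-06]), 'tcp_pos': array([ 0.13111884, -0.53388204,  0.23070658]), 'orientation': array([[ 9.71157297e-01,  2.38439689e-01, -1.35893429e-04],
       [ 2.38439673e-01, -9.71156537e-01,  1.22604384e-03],
       [ 1.60363720e-04, -1.22308381e-03, -9.99999239e-01]]), 'contact_force': array([ 0.00933777,  0.12614606, -0.13111018]), 'wrist_torque': array([ 0.05733188, -0.02487434, -0.02391659]), 'gripper_width': 0.08513516767953594} -0.0187
```

View pics/top0.png

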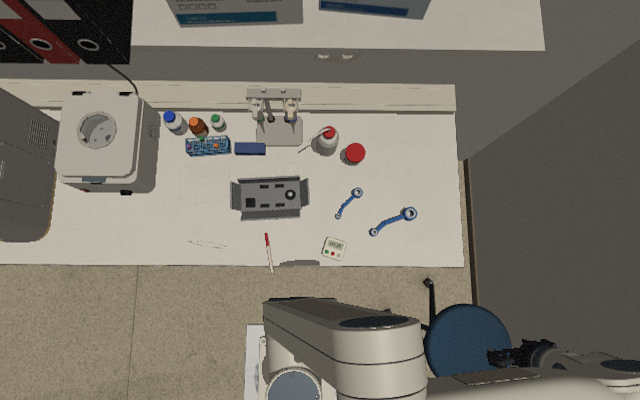

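View pics/side0.png

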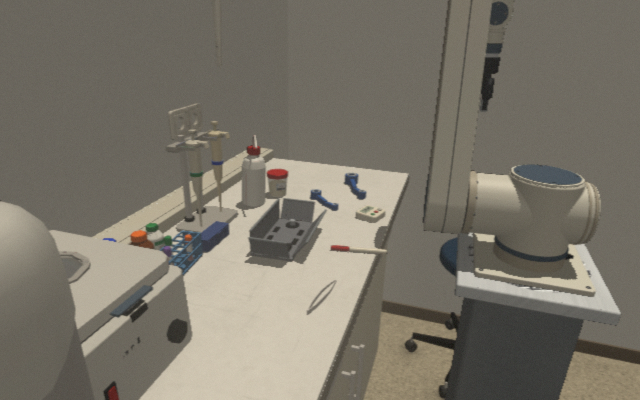

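The top view shows the tray at about (270,197) with its pin at (289,194). The larger bracket runs from its bore (410,213) to its eye (374,232). The timer, marker, forceps and cup sit around them. Next I measure.

```bash
cat > h.py <<'E'
import numpy as np, cv2
from station import robot
def ray(n,u,v):
    c=robot.get_calibration(n); f=200/np.tan(np.radians(c["fov_y"]/2)); M=c["cam_to_world"]
    d=M[:3,:3]@np.array([(u-c["cx"])/f,-(v-c["cy"])/f,-1]); return M[:3,3],d
def onz(n,u,v,z):
    p,d=ray(n,u,v); return p+d*(z-p[2])/d[2]
def proj(n,P):
    c=robot.get_calibration(n); f=200/np.tan(np.radians(c["fov_y"]/2)); M=c["cam_to_world"]
    q=M[:3,:3].T@(np.asarray(P)-M[:3,3]); return c["cx"]+f*q[0]/-q[2], c["cy"]-f*q[1]/-q[2]
def crop(n,im,x0,y0,x1,y1,s,name):
    cv2.imwrite(f"pics/{name}.png",cv2.resize(im[y0:y1,x0:x1,::-1],None,fx=s,fy=s,interpolation=cv2.INTER_CUBIC))
E
python3 - <<'E'
from h import *
im=cv2.imread("pics/top0.png")[:,:,::-1]; hsv=cv2.cvtColor(np.ascontiguousarray(im),cv2.COLOR_RGB2HSV)
m=cv2.inRange(hsv,(95,120,40),(125,255,255)); m[:, :320]=0; m[260:]=0
n,l,st,ce=cv2.connectedComponentsWithStats(m)
for i in range(1,n):
    if st[i,4]>20: print("blue",st[i],ce[i])
a=crop("top",im,225,165,425,275,4,"c1")
s=cv2.imread("pics/side0.png")[:,:,::-1]
crop("side",s,230,160,430,310,4,"c2")
E
```

```text
blue [321   1  87  15 446] [368.867713     8.15470852]
blue [339 190  21  24  70] [347.35714286 201.64285714]
blue [376 208  40  23 146] [393.26712329 219.76027397]
```

View pics/c1.png

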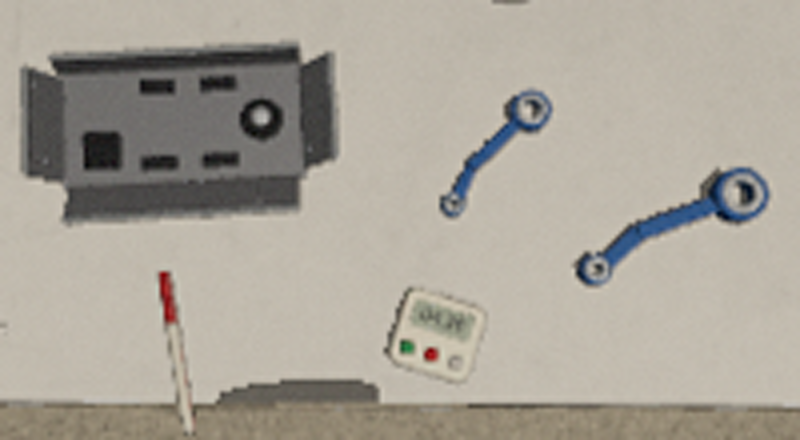

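View pics/c2.png

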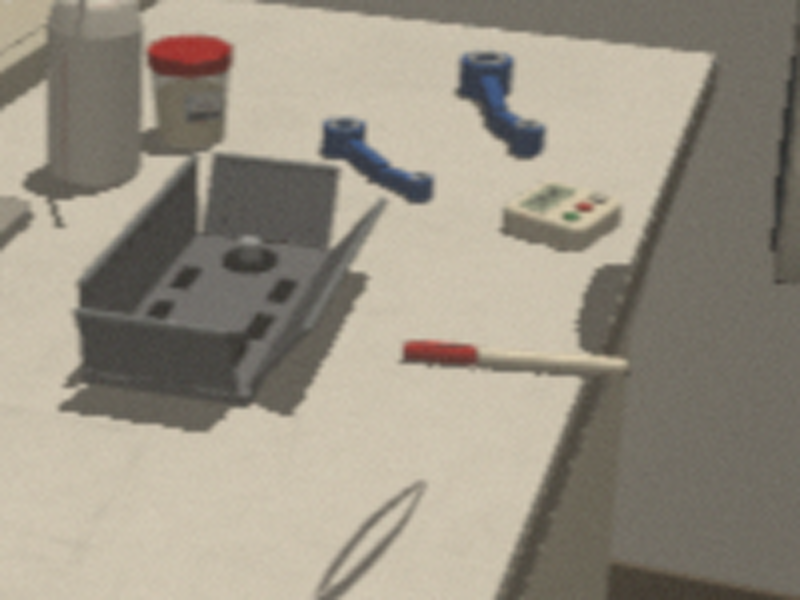

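```bash
python3 - <<'E'
from h import *
C=lambda u,v:(225+u/4-.4,165+v/4-.4)
P=lambda u,v,z:onz("top",*C(u,v),z).round(4)
pin=P(262,117,.024);print("pin",pin)
for nm,a,b,z in[("front hinge",(65,184),(300,177),.008),("back top",(52,57),(298,46),.066),("left hinge",(65,184),(62,76),.008),("rightbase",(300,177),(299,75),.008)]:
    A,B=P(*a,z),P(*b,z);d=A-B;print(nm,A,B,np.linalg.norm(d),np.arctan2(-d[0],d[1]))
for nm,q in[("front edge L",(67,220)),("front edge R",(298,208)),("left edge",(24,70)),("left edge f",(24,174)),("right edge b",(331,56)),("right f",(334,160))]: print(nm,P(*q,.055))
b=P(740,192,.031);e=P(597,268,.02);d=e-b;print("bore",b,"eye",e,np.linalg.norm(d[:2]),np.arctan2(d[1],d[0])-np.arctan2(16,132))
D=lambda u,v:(230+u/4-.4,160+v/4-.4)
def tri(p,q):
    (a,d),(c,f)=ray("top",*p),ray("side",*q)
    s=np.linalg.lstsq(np.c_[d,-f],c-a,rcond=None)[0];return (a+d*s[0]).round(4),np.linalg.norm(a+d*s[0]-c-f*s[1]).round(4)
print("tri pin",tri(C(262,116),D(250,242)),"bore",tri(C(740,192),D(489,60)),"eye",tri(C(597,268),D(530,128)))
print("front edge far end",tri(C(298,208),D(385,203)), "right wall back", tri(C(331,56),D(216,155)),"right wall front",tri(C(334,160),D(338,168)),"left back",tri(C(24,70),D(80,313)),"left front",tri(C(24,174),D(247,333)))
for nm,q in [("marker red",(163,272)),("marker end",(188,432)),("timer",(410,288)),("timer r",(488,310))]: print(nm,P(*q,.013))
print("cup",onz("top",355,153,.074),"bottle",onz("top",328,132,.12))
print("forceps",onz("side",*D(425,483),.0),onz("side",*D(320,598),.0))
E
```

```text
pin [0.5605 0.0261 0.024 ]
front hinge [0.5066 0.1868 0.008 ] [ 0.5138 -0.005   0.008 ] 0.19193509319559046 0.037521484955295434
back top [0.5993 0.1903 0.066 ] [ 0.6099 -0.0039  0.066 ] 0.1944890742432592 0.05452879475165374
left hinge [0.5066 0.1868 0.008 ] [0.5969 0.1929 0.008 ] 0.09050580091905705 1.6382464541815216
rightbase [ 0.5138 -0.005   0.008 ] [ 0.5994 -0.0031  0.008 ] 0.0856210838520513 1.5929889443803724
front edge L [0.4711 0.1754 0.055 ]
front edge R [ 0.4819 -0.0052  0.055 ]
left edge [0.5911 0.2143 0.055 ]
left edge f [0.5073 0.2106 0.055 ]
right edge b [ 0.6046 -0.03    0.055 ]
right f [ 0.5203 -0.0331  0.055 ]
bore [ 0.5006 -0.3606  0.031 ] eye [ 0.4395 -0.2455  0.02  ] 0.130312010190926 1.9381889405468422
tri pin (array([0.5617, 0.0262, 0.0223]), np.float64(0.001)) bore (array([ 0.5006, -0.3607,  0.0307]), np.float64(0.0026)) eye (array([ 0.4395, -0.2454,  0.0203]), np.float64(0.0018))
front edge far end (array([ 0.4826, -0.005 ,  0.0495]), np.float64(0.0006)) right wall back (array([ 0.6047, -0.03  ,  0.0548]), np.float64(0.0036)) right wall front (array([ 0.52  , -0.0331,  0.0567]), np.float64(0.003)) left back (array([0.5908, 0.214 , 0.0566]), np.float64(0.0003)) left front (array([0.5065, 0.2095, 0.0601]), np.float64(0.011))
marker red [0.4347 0.1043 0.013 ]
marker end [0.3081 0.0809 0.013 ]
timer [ 0.4231 -0.095   0.013 ]
timer r [ 0.4057 -0.1579  0.013 ]
cup [ 0.68534822 -0.18159511  0.074     ] bottle [ 0.73780349 -0.09322581  0.12      ]
forceps [0.38890827 0.22851643 0.        ] [0.40904634 0.34015234 0.        ]
```

Sizes and heights agree: pin at (0.561,0.026), tray yaw about +0.047, and the bracket's bar direction 1.94 rad with a bore-to-eye distance of 130 mm (expected 133). The TCP goes to just outside the right wall first, with fingers shut.

move_arm(steps=[[21,20,0,0,0,0.7,0],[43,44.5,-3,0,0,1.376,0],[43,44.5,-3,0,0,1.376,0],[43,44.5,-3,0,0,1.376,0],[43,44.5,-3,0,0,1.376,0],[43,44.5,-3,0,0,1.376,0],[43,44.5,-3,0,0,1.376,0],[43,44.5,-3,0,0,1.376,0],[43,44.5,-3,0,0,1.376,0],[43,44.5,-3,0,0,1.376,0]], newtons=40)

```text
time_s: 1.35
tcp_pos: [0.5623, -0.0871, 0.2009]
orientation: [[-0.047, 0.999, -0.0], [0.999, 0.047, 0.0], [0.0, -0.0, -1.0]]
contact_force: [0.1, -0.9, 1.4]
gripper_width: -0.0002
```

move_arm(steps=[[0,0,-6,0,0,0,0],[0,0,-12,0,0,0,0],[0,0,-15.8,0,0,0,0],[0,1.5,-15.8,0,0,0,0],[0,3,-15.8,0,0,0,0],[0,3.8,-15.7,0,0,0,0],[0,4.4,-15.5,0,0,0,0],[0,5,-15.3,0,0,0,0],[0,5.5,-15.2,0,0,0,0],[0,5.8,-15.1,0,0,0,0]])

```text
time_s: 2.6
tcp_pos: [0.5612, -0.031, 0.0505]
orientation: [[-0.046, 0.999, 0.0], [0.999, 0.046, -0.0], [-0.0, 0.0, -1.0]]
contact_force: [-0.4, -1.9, 1.7]
gripper_width: -0.0002
```

```bash
python3 - <<'E'
from h import *
im=robot.camera("side");t=robot.camera("top")
a=cv2.resize(im[150:290,230:390,::-1],None,fx=2.5,fy=3,interpolation=2);b=cv2.resize(t[150:260,220:380,::-1],None,fx=2.5,fy=3.82,interpolation=2)
cv2.imwrite("pics/p5.png",np.hstack([a,cv2.resize(b,(a.shape[1],a.shape[0]))]))
E
```

```text
(no output)
```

View pics/p5.png

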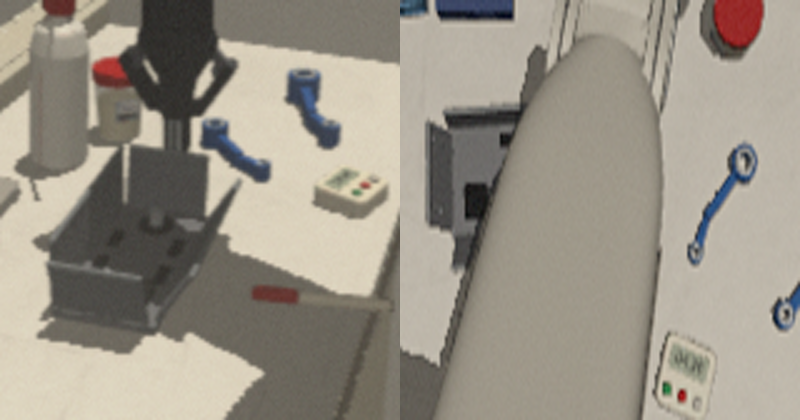

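The side view shows the shut fingers behind the right wall, which is moving up. I push on to its stop.

move_arm(steps=[[0,0.3,0,0,0,0,0],[0,0.6,0.1,0,0,0,0],[0,0.8,0.1,0,0,0,0],[0,1.0,0.2,0,0,0,0],[0,1.0,0.2,0,0,0,0]])

```text
time_s: 3.32
tcp_pos: [0.5612, -0.0209, 0.0523]
orientation: [[-0.046, 0.999, 0.0], [0.999, 0.046, 0.0], [0.0, 0.0, -1.0]]
contact_force: [0.2, 0.9, -0.2]
gripper_width: 0.0
```

move_arm(steps=[[0,0.2,0,0,0,0,0],[0,0.4,0,0,0,0,0],[0,0.4,0,0,0,0,0]])

```text
time_s: 3.7
tcp_pos: [0.5612, -0.0182, 0.0524]
orientation: [[-0.045, 0.999, -0.0], [0.999, 0.045, -0.003], [-0.003, -0.0, -1.0]]
contact_force: [-0.9, -8.0, 0.5]
gripper_width: 0.0
```

move_arm(steps=[[0,0.2,0,0,0,0,0],[0,0.3,0,0,0,0,0],[0,0.3,0,0,0,0,0]])

```text
time_s: 4.08
tcp_pos: [0.5612, -0.0176, 0.0524]
orientation: [[-0.043, 0.999, -0.0], [0.999, 0.043, -0.007], [-0.007, -0.001, -1.0]]
contact_force: [-2.0, -18.4, -0.2]
gripper_width: 0.0001
```

The right wall is at its stop (18 N with no movement). I back off and go round to the front wall.

move_arm(steps=[[0,-3.5,0,0,0,0,0],[0,-4,6,0,0,0,0],[0,-4,10,0,0,0,0],[-5,0,10,0,0,0,0],[-9,5,10,0,0,0,0],[-12.8,9.9,10,0,0,0,0],[-12.8,9.9,5,0,0,0,0],[-12.8,9.9,0,0,0,0,0],[-12.8,9.9,-0.9,0,0,0,0],[-12.8,9.9,-0.9,0,0,0,0]])

```text
time_s: 5.32
tcp_pos: [0.4335, 0.0848, 0.0438]
orientation: [[-0.046, 0.999, -0.0], [0.999, 0.046, 0.0], [0.0, -0.0, -1.0]]
contact_force: [0.2, -0.1, 0.2]
gripper_width: 0.0004
```

move_arm(steps=[[1.2,0,0,0,0,0,0],[2.2,0.0,0,0,0,0,0],[3,0.1,0,0,0,0,0],[3.6,0.1,0.2,0,0,0,0],[4.2,0.2,0.4,0,0,0,0],[4.7,0.2,0.6,0,0,0,0],[5.1,0.2,0.7,0,0,0,0],[5.4,0.2,0.8,0,0,0,0],[5.4,0.2,0.8,0,0,0,0]])

```text
time_s: 6.45
tcp_pos: [0.4875, 0.0869, 0.0512]
orientation: [[-0.046, 0.999, 0.0], [0.999, 0.046, 0.0], [0.0, 0.0, -1.0]]
contact_force: [-1.0, -0.0, 0.4]
gripper_width: -0.0005
```

move_arm(steps=[[0.2,0,0,0,0,0,0],[0.4,0,0.1,0,0,0,0],[0.6,0,0.1,0,0,0,0],[0.6,0,0.1,0,0,0,0]])

```text
time_s: 6.95
tcp_pos: [0.4934, 0.0869, 0.0523]
orientation: [[-0.046, 0.999, 0.0], [0.999, 0.046, 0.0], [0.0, 0.0, -1.0]]
contact_force: [1.2, -0.5, 0.4]
gripper_width: 0.0001
```

move_arm(steps=[[0.2,0,0,0,0,0,0],[0.3,0,0,0,0,0,0],[0.3,0,0,0,0,0,0]])

```text
time_s: 7.32
tcp_pos: [0.4957, 0.0869, 0.0522]
orientation: [[-0.046, 0.999, -0.001], [0.999, 0.046, 0.0], [0.0, -0.001, -1.0]]
contact_force: [-4.1, 0.3, 1.5]
gripper_width: 0.0002
```

move_arm(steps=[[0.2,0,0,0,0,0,0],[0.3,0,0,0,0,0,0],[0.3,0,0,0,0,0,0]])

```text
time_s: 7.7
tcp_pos: [0.4962, 0.087, 0.052]
orientation: [[-0.046, 0.999, -0.005], [0.999, 0.046, -0.0], [0.0, -0.005, -1.0]]
contact_force: [-13.8, -0.6, 10.3]
gripper_width: 0.0001
```

The front wall is at its stop. Now the left wall.

move_arm(steps=[[-3.5,0,0,0,0,0,0],[-4,0,6,0,0,0,0],[-4,1,10.5,0,0,0,0],[-1,6,10.5,0,0,0,0],[2.2,11.4,10.5,0,0,0,0],[5.2,16.8,10.5,0,0,0,0],[5.2,16.8,5,0,0,0,0],[5.2,16.8,0,0,0,0,0],[5.2,16.8,-0.9,0,0,0,0],[5.2,16.8,-0.9,0,0,0,0]])

```text
time_s: 8.95
tcp_pos: [0.5518, 0.2548, 0.0441]
orientation: [[-0.046, 0.999, 0.001], [0.999, 0.046, 0.0], [0.0, 0.001, -1.0]]
contact_force: [-0.7, -0.4, 0.6]
gripper_width: 0.0002
```

move_arm(steps=[[0,-1,0,0,0,0,0],[0,-2,0,0,0,0,0],[0,-2.7,0.1,0,0,0,0],[0,-3.3,0.3,0,0,0,0],[0,-3.9,0.5,0,0,0,0],[0,-4.4,0.7,0,0,0,0],[0,-4.9,0.8,0,0,0,0],[0,-5.3,0.9,0,0,0,0],[0,-5.3,0.9,0,0,0,0]])

```text
time_s: 10.07
tcp_pos: [0.5509, 0.2043, 0.0517]
orientation: [[-0.048, 0.999, -0.001], [0.999, 0.048, 0.005], [0.005, -0.001, -1.0]]
contact_force: [2.0, 14.4, -7.3]
gripper_width: 0.0005
```

move_arm(steps=[[0,-0.15,0,0,0,0,0],[0,-0.15,0,0,0,0,0]])

```text
time_s: 10.32
tcp_pos: [0.5509, 0.204, 0.0517]
orientation: [[-0.049, 0.999, -0.001], [0.999, 0.049, 0.007], [0.007, -0.0, -1.0]]
contact_force: [1.7, 19.7, -8.7]
gripper_width: 0.0001
```

move_arm(steps=[[0,3.5,0,0,0,0,0],[0,4,6,0,0,0,0],[0,4,12,0,0,0,0],[0,4,12,0,0,0,0]])

```text
time_s: 10.82
tcp_pos: [0.5531, 0.241, 0.1773]
orientation: [[-0.047, 0.999, 0.008], [0.999, 0.047, 0.002], [0.002, 0.008, -1.0]]
contact_force: [0.1, 0.3, -0.6]
gripper_width: -0.0001
```

move_arm(steps=[[-4,-8,3,0,0,0.1,3],[-7,-18,3,0,0,0.2,4.5],[-8,-28,3,0,0,0.32,4.5],[-8.5,-38,3,0,0,0.32,4.5],[-8.5,-46,3,0,0,0.32,4.5],[-8.5,-46,3,0,0,0.32,4.5],[-8.5,-46,3,0,0,0.32,4.5],[-8.5,-46,3,0,0,0.32,4.5],[-8.5,-46,3,0,0,0.32,4.5],[-8.5,-46,3,0,0,0.32,4.5]])

```text
time_s: 12.08
tcp_pos: [0.4657, -0.2193, 0.2016]
orientation: [[-0.357, 0.934, -0.001], [0.934, 0.357, 0.001], [0.001, -0.001, -1.0]]
contact_force: [-0.1, 0.9, -0.6]
gripper_width: 0.0452
```

```bash
python3 - <<'E'
from h import *
im=robot.camera("side");t=robot.camera("top")
cv2.imwrite("pics/top6.png",t[:,:,::-1]);cv2.imwrite("pics/side6.png",im[:,:,::-1])
a=cv2.resize(im[140:280,230:390,::-1],None,fx=2.5,fy=2.5,interpolation=2);b=cv2.resize(t[160:230,220:320,::-1],None,fx=4,fy=5,interpolation=2)
cv2.imwrite("pics/p6.png",np.hstack([a,b]))
print(robot.get_obs()["tcp_pos"])
E
```

```text
[ 0.46603663 -0.21866117  0.2020187 ]
```

View pics/p6.png

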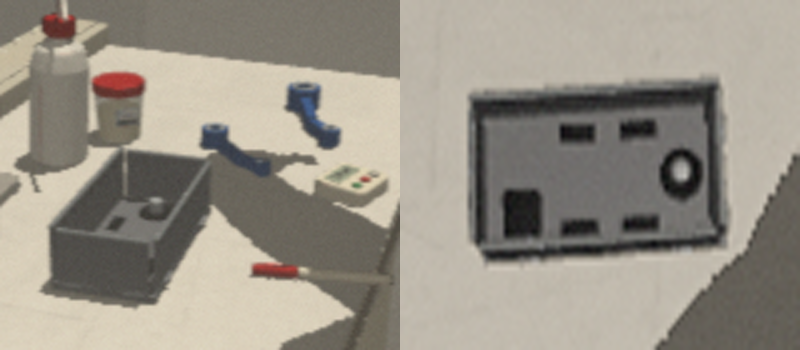

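The tray now stands as a box with all three walls upright. The cup, timer, marker and brackets look unmoved. I refine the tray and bracket poses.

```bash
python3 - <<'E'
from h import *
T=lambda u,v,z:onz("top",220+u/4-.4,160+v/5-.4,z)
q=[T(*c,.066) for c in((470,97),(717,80),(722,243),(480,258))]
bl,br,fr,fl=q
print([c.round(4) for c in q],"centre",np.mean(q,0))
print("yaw",[np.arctan2(-(a-b)[0],(a-b)[1]).round(3) for a,b in((bl,br),(fl,fr))],[np.arctan2((a-b)[1],(a-b)[0]).round(3) for a,b in((bl,fl),(br,fr))],"pin",T(683,170,.024))
c=robot.get_calibration("top")
# bracket from first picture
im=cv2.imread("pics/top0.png"); hsv=cv2.cvtColor(im,cv2.COLOR_BGR2HSV)
m=cv2.inRange(hsv,(95,90,30),(125,255,255)); m[:,:368]=0;m[:200]=0;m[240:]=0;m[:,425:]=0
v,u=np.nonzero(m)
P=np.array([onz("top",a,b,.022)[:2] for a,b in zip(u,v)])
for th in(1.90,1.938,1.97):
    ax=np.array([np.cos(th),np.sin(th)]);ay=np.array([-ax[1],ax[0]])
    L=(P-[.5006,-.3606]);X=L@ax*1e3;Y=L@ay*1e3
    print(th,"ext",X.min().round(),X.max().round(),[(a,Y[(X>a)&(X<=a+11)].mean().round(1),Y[(X>a)&(X<=a+11)].min().round(),Y[(X>a)&(X<=a+11)].max().round()) for a in(-11,0,24,35,46,57,68,79,90,112,123,134) if ((X>a)&(X<=a+11)).any()])
crop("top",cv2.imread("pics/top6.png")[:,:,::-1],360,195,430,245,10,"c7")
E
```

```text
[array([ 0.6015, -0.1245,  0.066 ]), array([ 0.6143, -0.3216,  0.066 ]), array([ 0.5092, -0.322 ,  0.066 ]), array([ 0.4983, -0.1319,  0.066 ])] centre [ 0.55583225 -0.22499546  0.066     ]
yaw [np.float64(0.065), np.float64(0.057)] [np.float64(0.071), np.float64(0.004)] pin [ 0.56396764 -0.30165337  0.024     ]
1.9 ext -23.0 143.0 [(-11, np.float64(-2.6), np.float64(-18.0), np.float64(20.0)), (0, np.float64(2.0), np.float64(-18.0), np.float64(21.0)), (24, np.float64(1.6), np.float64(-4.0), np.float64(7.0)), (35, np.float64(2.5), np.float64(-3.0), np.float64(8.0)), (46, np.float64(2.5), np.float64(-3.0), np.float64(8.0)), (57, np.float64(2.7), np.float64(-3.0), np.float64(8.0)), (68, np.float64(3.1), np.float64(-2.0), np.float64(9.0)), (79, np.float64(4.3), np.float64(-1.0), np.float64(9.0)), (90, np.float64(7.3), np.float64(-0.0), np.float64(15.0)), (112, np.float64(15.1), np.float64(10.0), np.float64(20.0)), (134, np.float64(19.7), np.float64(10.0), np.float64(30.0))]
1.938 ext -23.0 144.0 [(-11, np.float64(0.6), np.float64(-18.0), np.float64(20.0)), (0, np.float64(1.7), np.float64
[... 527 characters left out ...]
64(5.0), np.float64(25.0))]
1.97 ext -23.0 145.0 [(-11, np.float64(0.8), np.float64(-18.0), np.float64(20.0)), (0, np.float64(-0.4), np.float64(-18.0), np.float64(20.0)), (24, np.float64(-0.5), np.float64(-6.0), np.float64(5.0)), (35, np.float64(-0.3), np.float64(-6.0), np.float64(6.0)), (46, np.float64(-1.0), np.float64(-7.0), np.float64(5.0)), (57, np.float64(-1.6), np.float64(-7.0), np.float64(4.0)), (68, np.float64(-2.1), np.float64(-8.0), np.float64(4.0)), (79, np.float64(-1.6), np.float64(-7.0), np.float64(3.0)), (90, np.float64(0.4), np.float64(-7.0), np.float64(8.0)), (112, np.float64(7.0), np.float64(2.0), np.float64(12.0)), (134, np.float64(9.9), np.float64(0.0), np.float64(21.0))]
```

View pics/c7.png

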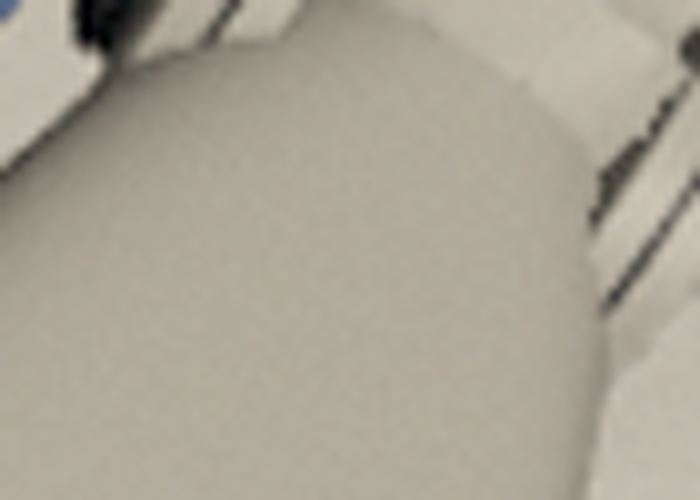

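The bar axis is flat at 1.938 rad, so the balance point is at about (0.483,-0.316). That last crop shows only the arm covering the bracket. I descend and grip.

move_arm(steps=[[0.8,-4.8,0,0,0,0,4.5],[1.7,-9.6,-4,0,0,0,4.5],[1.7,-9.6,-9,0,0,0,4.5],[1.7,-9.6,-14,0,0,0,4.5],[1.7,-9.6,-17,0,0,0,4.5],[1.7,-9.6,-19,0,0,0,4.5],[1.7,-9.6,-19.7,0,0,0,4.5],[1.7,-9.6,-19.7,0,0,0,4.5]])

```text
time_s: 13.18
tcp_pos: [0.4834, -0.315, 0.0055]
orientation: [[-0.359, 0.933, -0.0], [0.933, 0.359, 0.0], [0.0, -0.0, -1.0]]
contact_force: [0.7, 0.7, -1.0]
gripper_width: 0.0449
```

```bash
python3 - <<'E'
from h import *
T=lambda u,v,z:onz("top",220+(u-400)/4-.4,160+v/5-.4,z)
q=[T(*c,.066) for c in((470,97),(717,80),(722,243),(480,258))]
q=[onz("top",220+(c[0]-400)/4-.4,160+c[1]/5-.4,.066) for c in((470,97),(717,80),(722,243),(480,258))]
bl,br,fr,fl=q
print([c.round(4) for c in q],"centre",np.mean(q,0))
print("yaw",[np.arctan2(-(a-b)[0],(a-b)[1]).round(3) for a,b in((bl,br),(fl,fr))],[np.arctan2((a-b)[1],(a-b)[0]).round(3) for a,b in((bl,fl),(br,fr))],"pin",T(683,170,.024))
im=robot.camera("side"); crop("side",im,310,140,410,220,6,"c8"); print(robot.get_obs()["tcp_pos"])
E
```

```text
[array([0.5988, 0.1919, 0.066 ]), array([ 0.6116, -0.003 ,  0.066 ]), array([ 0.5069, -0.0083,  0.066 ]), array([0.496 , 0.1799, 0.066 ])] centre [0.55332754 0.09010757 0.066     ]
yaw [np.float64(0.065), np.float64(0.058)] [np.float64(0.117), np.float64(0.05)] pin [0.56137388 0.02525324 0.024     ]
[ 0.48368398 -0.31539723  0.00597924]
```

View pics/c8.png

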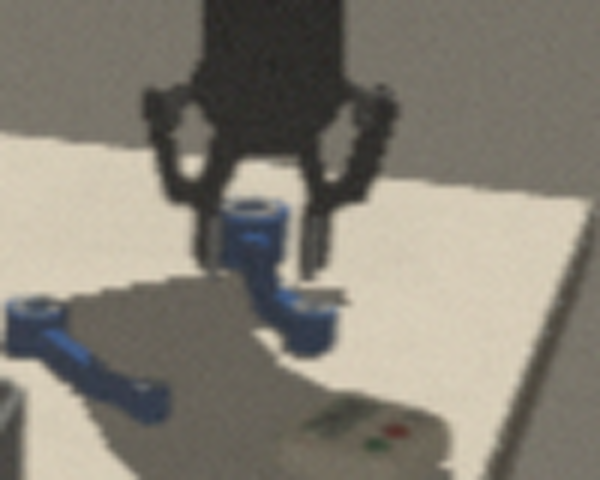

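The fingers straddle the bar behind the boss. I close the gripper.

move_arm(steps=[[0,0,0,0,0,0,1.0],[0,0,0,0,0,0,0.5],[0,0,0,0,0,0,0.5],[0,0,0,0,0,0,0.5],[0,0,0,0,0,0,0.5],[0,0,0,0,0,0,0.5]], newtons=60)

```text
time_s: 13.98
tcp_pos: [0.4837, -0.3159, 0.0063]
orientation: [[-0.358, 0.934, 0.002], [0.934, 0.358, -0.001], [-0.001, 0.001, -1.0]]
contact_force: [0.3, 1.3, 6.0]
gripper_width: 0.0127
```

move_arm(steps=[[0,0,1,0,0,0,0.5],[0,0,3,0,0,0,0.5],[0,0,6,0,0,0,0.5],[0,0,9,0,0,0,0.5],[0,0,12,0,0,0,0.5],[0,0,15,0,0,0,0.5],[0,0,17,0,0,0,0.5],[0,0,18,0,0,0,0.5],[0,0,18,0,0,0,0.5]])

```text
time_s: 15.1
tcp_pos: [0.4831, -0.3157, 0.1855]
orientation: [[-0.358, 0.934, 0.0], [0.934, 0.358, -0.0], [-0.0, 0.0, -1.0]]
contact_force: [1.0, 0.7, -5.1]
gripper_width: 0.0125
```

```bash
python3 - <<'E'
from h import *
o=robot.get_obs(); print(o["contact_force"],o["wrist_torque"],o["gripper_width"])
E
```

```text
[ 1.03746438  0.71263751 -5.13493098] [ 0.04674699 -0.02938392  0.01255853] 0.012524388746131624
```

The bracket is held level: width 12.5 mm, about 5 N, and no moment. I fit the tray's edges for a better yaw.

```bash
python3 - <<'E'
from h import *
g=cv2.cvtColor(cv2.imread("pics/top6.png"),cv2.COLOR_BGR2GRAY).astype(float)
# outer edge of front (from below) and back (from above): half-level crossing per column
res={}
for nm,rng in(("back",range(172,186)),("front",range(218,200,-1))):
    pts=[]
    for u in range(243,297):
        r=list(rng);p=[g[v,u] for v in r]
        for i in range(len(p)-1):
            if p[i]>=135>p[i+1]:
                pts.append((u,r[i]+(r[i+1]-r[i])*(p[i]-135)/(p[i]-p[i+1])));break
    W=np.array([onz("top",*q,.064 if nm=="back" else .064)[:2] for q in pts])
    k=np.ones(len(W),bool)
    for _ in range(4):
        c=np.polyfit(W[k,1],W[k,0],1);r=W[:,0]-np.polyval(c,W[:,1]);k=abs(r)<.0015
    print(nm,len(W),k.sum(),"yaw",np.arctan(-c[0]).round(4),"x at y=.092",np.polyval(c,.092).round(4))
for nm,rng in(("left",range(232,246)),("right",range(306,292,-1))):
    pts=[]
    for v in range(184,207):
        r=list(rng);p=[g[v,u] for u in r]
        for i in range(len(p)-1):
            if p[i]>=135>p[i+1]:
                pts.append((r[i]+(r[i+1]-r[i])*(p[i]-135)/(p[i]-p[i+1]),v));break
    W=np.array([onz("top",*q,.064)[:2] for q in pts]);k=np.ones(len(W),bool)
    for _ in range(4):
        c=np.polyfit(W[k,0],W[k,1],1);r=W[:,1]-np.polyval(c,W[:,0]);k=abs(r)<.0015
    print(nm,len(W),k.sum(),"yaw",np.arctan(c[0]).round(4),"y at x=.556",np.polyval(c,.556).round(4))
s=g[185:203,280:302];m=s>130;v,u=np.nonzero(m);w=s[m];print("pin px",(u*w).sum()/w.sum()+280,(v*w).sum()/w.sum()+185,len(u),onz("top",(u*w).sum()/w.sum()+280,(v*w).sum()/w.sum()+185,.024))
E
```

```text
back 54 54 yaw 0.061 x at y=.092 0.6076
front 54 54 yaw 0.0623 x at y=.092 0.4981
left 23 23 yaw 0.0511 y at x=.556 0.1918
right 23 21 yaw 0.097 y at x=.556 -0.0082
pin px 297.40307631630844 192.8033918359298 33 [0.56420305 0.00231968 0.024     ]
```

Long edges give a yaw of 0.06. Pin at (0.561,0.026) is consistent in both views. I carry the bracket over.

move_arm(steps=[[0.5,2,0,0,0,-0.03,0.5],[1.5,6,0,0,0,-0.08,0.5],[2.5,11,0,0,0,-0.12,0.5],[3.5,16,0,0,0,-0.16,0.5],[4.5,21,0,0,0,-0.2,0.5],[5.5,26,0,0,0,-0.23,0.5],[6.3,31,0,0,0,-0.26,0.5],[7,35.5,0,0,0,-0.29,0.5],[7.4,38,0,0,0,-0.308,0.5],[7.5,39,0,0,0,-0.308,0.5]])

```text
time_s: 16.35
tcp_pos: [0.5577, 0.0758, 0.1841]
orientation: [[-0.06, 0.998, -0.002], [0.998, 0.06, 0.0], [0.0, -0.002, -1.0]]
contact_force: [-0.4, 0.0, -5.0]
gripper_width: 0.0125
```

move_arm(steps=[[0,0,-1,0,0,0,0.5],[0,0,-3,0,0,0,0.5],[0,0,-5,0,0,0,0.5],[0,0,-6,0,0,0,0.5],[0,0,-6.3,0,0,0,0.5],[0,0,-6.3,0,0,0,0.5],[0,0,-6.3,0,0,0,0.5]])

```text
time_s: 17.23
tcp_pos: [0.5585, 0.0743, 0.1229]
orientation: [[-0.058, 0.998, 0.001], [0.998, 0.058, -0.0], [-0.0, 0.001, -1.0]]
contact_force: [-0.4, 0.7, -5.4]
gripper_width: 0.0123
```

```bash
python3 - <<'E'
from h import *
im=robot.camera("side"); cv2.imwrite("pics/side9.png",im[:,:,::-1]); t=robot.camera("top"); cv2.imwrite("pics/top9.png",t[:,:,::-1])
a=cv2.resize(im[135:265,230:370,::-1],None,fx=4,fy=4,interpolation=2); b=cv2.resize(t[150:280,220:280,::-1],None,fx=4,fy=4,interpolation=2)
cv2.imwrite("pics/c9.png",np.hstack([a,b])); o=robot.get_obs(); print(o["tcp_pos"],o["contact_force"],o["wrist_torque"],o["time_s"])
E
```

```text
[0.55841855 0.07438302 0.12280002] [-0.18156709 -0.23517006 -4.9827698 ] [ 0.06165075 -0.03000296 -0.02842315] 17.325
```

View pics/c9.png

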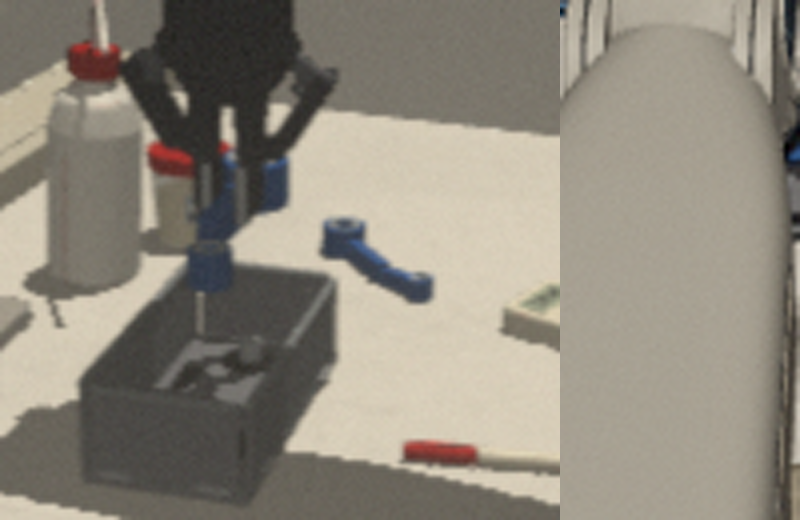

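The bracket hangs lengthwise over the tray, boss towards the pin end and eye towards the near (+y) end. I check it against projected predictions.

```bash
python3 - <<'E'
from h import *
th=np.pi/2+.058; ax=np.array([np.cos(th),np.sin(th),0]);ay=np.array([-ax[1],ax[0],0])
tcp=np.array([.5584,.0744,.1168]); bore=tcp-.048*ax
print("bore",bore); 
a=np.linspace(0,2*np.pi,200)
def sil(c,r,z0,z1):
    P=[proj("side",c+[r*np.cos(t),r*np.sin(t),z]) for t in a for z in(z0,z1)];P=np.array(P);return P.min(0).round(1),P.max(0).round(1)
print("boss pred",sil(bore,.022,0,.031)); eye=bore+.132*ax+.016*ay
print("eye pred",sil(eye,.013,0,.022), "pin pred",proj("side",[.561,.0262,.024]))
im=cv2.imread("pics/side9.png");h=cv2.cvtColor(im,cv2.COLOR_BGR2HSV);m=cv2.inRange(h,(95,90,25),(125,255,255));m[:,:270]=0;m[:,305:]=0;m[:165]=0;m[215:]=0
v,u=np.nonzero(m);e=v>195;print("blob",u.min(),u.max(),v.min(),v.max(),"eye rows>196",u[e].min(),u[e].max(),v[e].max(),"boss u>292: v",v[u>295].min(),v[u>295].max())
# tray wall-top plan in the side view: ends of front/right walls
E
```

```text
bore [0.56118244 0.02648071 0.1168    ]
boss pred (array([283.7, 171.2]), array([301.5, 189. ]))
eye pred (array([275.7, 195. ]), array([287.6, 208.8])) pin pred (np.float64(292.7409965597842), np.float64(219.6370418186134))
blob 281 300 175 204 eye rows>196 281 281 204 boss u>292: v 175 178
```

Boss, eye and pin all agree with the prediction to about 1 px (1–2 mm), and the bystanders are at the same pixels as before. I let it settle, then hand in.

move_arm(steps=[[0,0,0,0,0,0,0.5],[0,0,0,0,0,0,0.5],[0,0,0,0,0,0,0.5],[0,0,0,0,0,0,0.5]])

```text
time_s: 17.82
tcp_pos: [0.5581, 0.0744, 0.1223]
orientation: [[-0.058, 0.998, -0.0], [0.998, 0.058, 0.0], [0.0, -0.0, -1.0]]
contact_force: [0.8, 0.1, -5.3]
gripper_width: 0.0126
```

```bash
python3 -c "
from station import robot
o=robot.get_obs();print(o['tcp_pos'],o['gripper_width'],abs(o['joint_velocities']).max());print(robot.finish_job())"
```

```text
[0.55814298 0.07439678 0.12226626] 0.012633577217416113 0.001678103466445523
the job is handed in; nothing more can be done
None
```

I folded the three walls upright first, then gripped the larger bracket at its balance point. The arm is now holding it over the tray, and I handed the job in at about 18 s.

- **Walls:** the right and left walls took 18–20 N and the front wall about 14 N without moving further. A picture taken afterwards shows all three upright.
- **Hold:** the bracket is level and still, gripped with 60 N. The wrist moment is about zero, so the grip is at the balance point. Its underside is about 50 mm above the wall tops.
- **Alignment:** the bore is at about (0.561, 0.026) m, over the measured pin, with the eye towards the other end. In the side view the boss, eye and pin match my prediction to about 1 pixel (1–2 mm). The fingers partly hide the boss there, and the arm blocks the top view, so I could not check this from above.
- **Other things on the worktop:** the small bracket, which I checked by pixel position, is where it was. The cup, timer and marker look unmoved in the side views. I did not check the forceps again at the end.

**Disagreements:**
- The tray's angle came out between 0.02 and 0.12 rad depending on the edge. I used 0.058, close to the 0.061–0.062 from the long-edge fits.
- The positions where the walls stopped put the pin about 2 mm further in y than the cameras did.
- The tray's outer edges put the pin about 4 mm nearer the robot in x, probably because of shadow. I aimed at the directly seen pin.
- My final colour masks for the boss and eye came out incomplete, so I read their edges off the picture by eye.

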